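# Open the ratchet stop on the packing board

## Task

Make room for another box in the row: with the fingertips, press the red release pad on the blue sliding stop and, keeping it pressed, push the stop back along its bar, away from the boxes, until it is fully home against the black block at the bar's end. Then let go so that the release springs up again, and move clear. Do not force the ratchet, and leave the boxes, bronzes and other things standing where they are.

Things in the scene. Friction and masses are not known exactly. Their poses are not given: they have to be found in the camera images.
- clamp_board: wooden board, 180 mm (its x) by 410 mm (its y), 12 mm thick, fixed; origin on the table under it, 5 mm to +y of its middle; z up. A level aluminium bar (22 mm wide, top at 52 mm, ratchet teeth beneath every 12 mm) runs along its y at x = +50 mm. The boxes stand at x about -25 mm between a white fixed end (70 mm high, at -y) and the stop; the black home block is at the bar's +y end.
- home_block (a point): top edge, facing the stop, of the black block (60 mm wide, 72 mm high) at the +y end of the bar; fixed to the board
- stop (a joint): the blue sliding stop's place along the bar, m: grows along the board's +y, away from the boxes; 0.16 is fully home against the black block. About 2.5 N of friction. The ratchet lets it go freely towards the boxes; the other way it catches within 12 mm unless the release is down.
- release (a joint): how far the red release pad is pressed straight down, m: 0 up, 0.012 bottom. Spring: about 2 N at first, 6 N at the bottom. The pawl is clear of the teeth beyond 0.006, only while the pad is kept down; where the pawl rides on a tooth the pad may start up to 6 mm down.
- release_top (a point): centre of the top of the red pad, on the stop above the bar; moves with both; 76 mm above the table when up, 64 mm fully down. Pad: 46 mm along board x, 44 mm along board y. Axes as the board's. On its -y side the stop's blue jaw plate (8 mm thick, top at 64 mm) reaches out 147 mm to the -x side of the bar, before the boxes.
- thumb_face (a point): point on the face of the blue thumb block, 83 mm above the table: an upright wall 56 mm wide, 21 mm thick, top at 90 mm, part of the stop, 24 mm from the pad's centre on the +y (home) side. A fingertip that holds the pad down pushes the stop along by pressing on this wall. Axes as the board's.
- box_grey_mid (a point): closed blue-grey archive box with a blue label, 104 x 50 x 56 mm high, loose in the row between the white fixed end and the stop, long side across the bar; the point is at its middle, half-way up
- box_white_mid (a point): closed white archive box with a blue label, 104 x 50 x 56 mm high, loose in the same row beside the blue-grey one; the point is at its middle, half-way up
- bronze_bell_mid (a point): small dark bronze bell, 62 mm across, 76 mm high, standing on the table beyond the board, near its home-block end; the point is at its middle, half-way up
- bronze_figure_mid (a point): small dark bronze figure with raised arm, base 56 mm across, 96 mm high, standing on the table beyond the board, near its box end; the point is at its middle, half-way up
- soft_brush_mid (a point): conservator's brush lying on the table to the robot's right; the point is at its middle (10 mm above its underside)
- cork_ring_mid (a point): cork support ring, 90 mm across, 25 mm high, on the table to the robot's left; the point is at its middle, half-way up
- wax_jar_mid (a point): amber glass jar with white cap, 60 mm across, 70 mm high, on the table to the robot's left; the point is at its middle, half-way up

How it is judged:
By the outcome, as a careful person would: the job done as asked, in the order asked, and still so for the second after the job is handed in, with the robot touching nothing.
It also fails if it takes over 35 s, if anything falls off the work surface, if the arm or the gripper's body presses on something with over 40 N, if the wrist force passes 120 N, or if a joint passes its speed limit or range.

## Robot

A 7-joint arm with a two-finger parallel gripper is mounted at the origin on the work surface. World frame = base frame: x ahead of the robot, y to its left, z up, the work surface at z = 0. Lengths are in m, angles in rad, forces in N, time in s.
With the tool pointing down it reaches from about 0.4 to 0.875 m from the base axis. Payload 19.3 kg.
Tool frame: the origin (TCP) lies at the very end of the fingers, on their centre line; the grasp point (between the pads) lies bot.pinch_z behind it (bot.pinch_z is the distance from the TCP to the grasp point, in m); z points along the fingers, y is the line along which they close (so a half turn about z gives the same grasp; the last joint's range is limited). The gripper opens to 85 mm and grips with 20 to 120 N. Pads are 22 mm wide; open, the fingers measure 114 mm over their backs; the gripper's body (76 mm by 85 mm) begins 54 mm behind the grasp point. The pads swing forward as they close: fully open they stand 13 mm farther back than shut.
Start: joints at [-1.331, 0.521, -0.036, 1.599, 0.021, 1.021, -0.113], TCP at [0.191, 0.595, 0.231] pointing down, gripper open.
Joint ranges: [-2.91, 2.91], [-0.3, 2.13], [-1.5, 1.42], [0.17, 2.43], [-1.26, 4.41], [0.16, 1.93], [-2.52, 2.52]. Speed limits (rad/s): [1.89, 1.89, 2.39, 2.39, 3.01, 3.01, 3.01].

## Interface

Orientations are given as [roll, pitch, yaw] about the fixed x, y, z axes, in that order (R = Rz(yaw) Ry(pitch) Rx(roll)).
In Python, from workcell import bot, grab_frame, ticket gives the robot as it stands.
- The arm moves only by the tool arm_command, never from a script. Its argument "commands" is a list of rows, each a list of 3 entries, a list of its own where there are three numbers: the shift along the world's x, y, z in mm, then the turn about the world's z in rad, then the gripper command: -1 is fully open, 1 is shut, values between are in proportion. In form: [[[tx, ty, tz], roll, fingers], ...]. A call has 1 to 20 rows; each row shifts and turns the commanded pose from where the row before left it; what a row does not reach is not made up. A row lasts 1/10 s, in which the tool goes at most 50 mm and 8.59 degrees, less where a joint would pass 70% of its speed; a pose out of reach is approached as far as the arm can. A call with a gripper value outside its range is refused whole. The fingers move at their own pace and stop on an object; "newtons" is the grip in N (left out, the last holds). Time passes only in rows, so rows that do not move let the fingers close. It gives the time, the measured TCP pose, the force, the opening and the grip force at its end, in the units of the state.
- bot.observe(): the state, without advancing time (a new reading comes with each control period).
- grab_frame(name): name is "scene" or "top" or "wrist"; returns a dict with "image" (384x512x3 uint8, red, green, blue), "vertical_fov" (degrees; the focal length in pixels is half the picture's height over the tangent of half this angle, whatever the lens; pixels are square), "cx", "cy" (the principal point, pixels), "k1" (the pictures are not rectified: a ray, as slopes to the right and down, at radius r is drawn at 1 + k1 r^2 times it, then the intrinsics apply), "R" (3x3) and "t" (3): a world point X has camera coordinates R X + t. Camera axes: x right, y down, z forward; pixel columns grow to the right and rows downward; lengths in m; the calibration is good to about 2 mm. A picture is of the moment at which its call begins. There is no depth.
- ticket.job_done(): hands the job in; it is judged then, once.
The state is a dict: "clock": time; "qpos": joint angles; "qd": joint speeds; "joint_efforts": joint torques, N m; "position": TCP position; "tool_rot": TCP orientation; "force": force on the tool from outside, world axes, zero at the start; "moment": the same for the moment, N m; "grip_width": finger opening in m; "finger_force": force on a finger pad.
Only numpy, scipy, OpenCV 4.12 (cv2) and the standard library are available. Lean on these libraries where they do the work, as an engineer would, in place of code of your own. Each camera call takes 0.05 s, during which the arm holds its last target. There are 200 camera calls.

## Working session

There is one attempt and no reset: what is moved stays moved. The work goes in short steps, Python scripts to look and compute and a tool call to move; the robot and the scene stay as the last step left them, time stands still between calls to the robot, and variables do not carry over. Pictures are saved under pics/ and viewed, at most 10 in all, crops included, and the job is handed in when it is done.

Besides the shell and the picture viewer there is one more tool, called after "Emit:" as name(argument=value, ...), one argument or row to a line, values as JSON. arm_command: Moves the arm, as the interface text tells. Its arguments: {"type":"object","properties":{"commands":{"type":"array"},"newtons":{"type":"number"}},"required":["commands"]}

```bash
mkdir -p pics
cat > h.py <<'E'
import numpy as np, cv2, pickle
def rays(f,uv):
    uv=np.atleast_2d(np.float64(uv)); h=f["image"].shape[0]
    F=h/2/np.tan(np.radians(f["vertical_fov"])/2)
    d=(uv-[f["cx"],f["cy"]])/F; s=d.copy()
    for _ in range(20): s=d/(1+f["k1"]*(s**2).sum(1,keepdims=True))
    R=np.array(f["R"]); t=np.array(f["t"])
    return -R.T@t, np.c_[s,np.ones(len(s))]@R
def onz(f,uv,z):
    c,d=rays(f,uv); return c+d*((z-c[2])/d[:,2])[:,None]
def proj(f,X):
    X=np.atleast_2d(X)@np.array(f["R"]).T+np.array(f["t"]); s=X[:,:2]/X[:,2:]
    F=f["image"].shape[0]/2/np.tan(np.radians(f["vertical_fov"])/2)
    return s*(1+f["k1"]*(s**2).sum(1,keepdims=True))*F+[f["cx"],f["cy"]]
E
python3 - <<'E'
from workcell import bot,grab_frame
import cv2,numpy as np,pickle
F={n:grab_frame(n) for n in("scene","top")}
pickle.dump(F,open("f0.pkl","wb"))
for n in F: cv2.imwrite(f"pics/{n}0.png",cv2.resize(F[n]["image"][...,::-1],(800,600)))
s=bot.observe();print(s["position"],s["tool_rot"],s["force"],s["grip_width"],bot.pinch_z)
E
```

```text
[0.19048544 0.59496142 0.23080077] [-3.14059143e+00  7.53273776e-05  2.83180285e+00] [ 0.11617346 -0.11319844  0.30563137] 0.08551098953023076 0.0187
```

View pics/scene0.png

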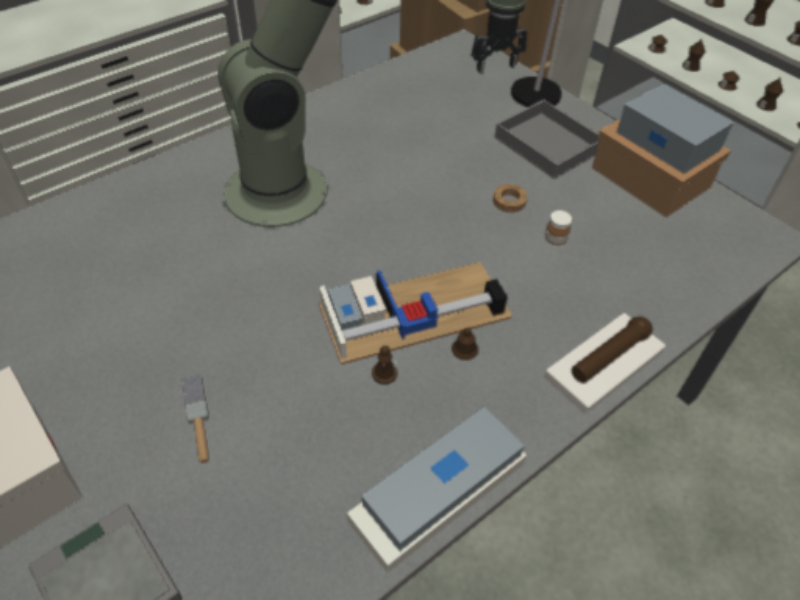

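View pics/top0.png

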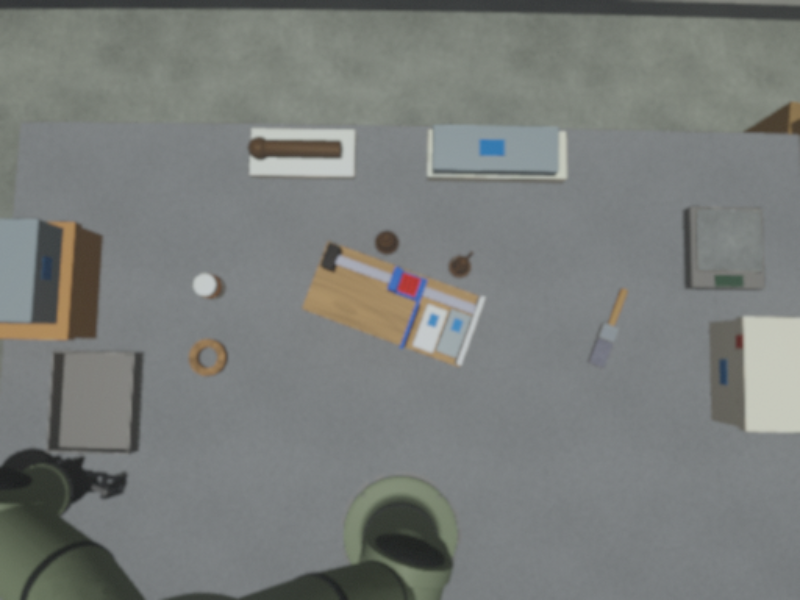

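The scene picture shows the board, boxes at the left, the stop with its red pad at about (414,311) and the black block at (495,297). In the top picture (800x600) the pad is at (409,285), the black block at (331,257), the white end at (472,330), and the bronzes at (387,242) and (460,265).

```bash
cat > meas.py <<'E'
from h import *
def blob(m,near=None,amin=15):
    n,l,s,c=cv2.connectedComponentsWithStats(m.astype(np.uint8))
    k=[i for i in range(1,n) if s[i,4]>=amin]
    if near is not None: i=min(k,key=lambda i:np.hypot(*(c[i]-near)))
    else: i=max(k,key=lambda i:s[i,4])
    return c[i],s[i],l==i
def red(f,near):
    h=cv2.cvtColor(f["image"],cv2.COLOR_RGB2HSV).astype(int)
    return blob(((h[...,0]<7)|(h[...,0]>173))&(h[...,1]>150)&(h[...,2]>90),near)
def blue(f,near):
    h=cv2.cvtColor(f["image"],cv2.COLOR_RGB2HSV).astype(int)
    return blob((abs(h[...,0]-113)<9)&(h[...,1]>140)&(h[...,2]>50),near)
def tri(fa,a,fb,b):
    A=np.zeros((3,3));v=np.zeros(3)
    for f,p in((fa,a),(fb,b)):
        c,d=rays(f,p);d=d[0]/np.linalg.norm(d[0]);P=np.eye(3)-np.outer(d,d);A+=P;v+=P@c
    return np.linalg.solve(A,v)
E
python3 - <<'E'
from meas import *
F=pickle.load(open("f0.pkl","rb"));T,S=F["top"],F["scene"]
ct,st,mt=red(T,(262,182));cs,ss,ms=red(S,(265,199))
print("red",ct,st,cs,ss,tri(T,ct,S,cs),onz(T,ct,.076),onz(S,cs,.076))
r=cv2.minAreaRect(np.argwhere(mt)[:,::-1].astype(np.float32));print(r, onz(T,cv2.boxPoints(r),.076))
# board, wood
h=cv2.cvtColor(T["image"],cv2.COLOR_RGB2HSV).astype(int)
m=(h[...,0]>8)&(h[...,0]<22)&(h[...,1]>90)&(h[...,2]>110)
c,s,m=blob(m,(230,190),300);r=cv2.minAreaRect(np.argwhere(m)[:,::-1].astype(np.float32));print("wood",s,r)
print(onz(T,cv2.boxPoints(r),.012))
b=blob((h[...,2]<60)&(np.arange(512)[None]<225)&(np.arange(512)[None]>200)&(abs(np.arange(384)[:,None]-164)<14));print("black",b[0],b[1],onz(T,b[0],.072))
for n,f,o in(("t",T,(190,135)),("s",S,(195,160))):
    x,y=o;cv2.imwrite(f"pics/crop_{n}.png",cv2.resize(f["image"][y:y+110,x:x+145,::-1],None,fx=5.4,fy=5.4,interpolation=cv2.INTER_CUBIC))
E
```

```text
red [261.33018868 181.73584906] [256 176  12  13 106] [264.83739837 198.23577236] [258 193  15  12 123] [ 0.58875889 -0.0092238   0.07274704] [[ 0.58933079 -0.00801205  0.076     ]] [[ 0.58989516 -0.01230176  0.076     ]]
((261.4000549316406, 181.8000030517578), (10.119288444519043, 10.119288444519043), 18.43494987487793) [[ 0.57697192  0.0147798   0.076     ]
 [ 0.61233345  0.00380813  0.076     ]
 [ 0.60124549 -0.03134912  0.076     ]
 [ 0.56593831 -0.02031329  0.076     ]]
wood [ 195  171   69   48 1898] ((229.89727783203125, 192.77398681640625), (64.0215072631836, 31.952234268188477), 20.556045532226562)
[[ 0.53528789  0.24616295  0.012     ]
 [ 0.65117877  0.20679987  0.012     ]
 [ 0.56880928 -0.02470035  0.012     ]
 [ 0.45420296  0.01583701  0.012     ]]Traceback (most recent call last):
  File "<stdin>", line 11, in <module>
  File "meas.py", line 6, in blob
    else: i=max(k,key=lambda i:s[i,4])
            ~~~^^^^^^^^^^^^^^^^^^^^^^^
ValueError: max() iterable argument is empty
```

Run:
```python
from meas import *
F=pickle.load(open("f0.pkl","rb"));T,S=F["top"],F["scene"]
x,y=190,145;cv2.imwrite("pics/crop_t.png",cv2.resize(T["image"][y:y+100,x:x+130,::-1],None,fx=6,fy=6,interpolation=cv2.INTER_CUBIC))
```

```text
(no output)
```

View pics/crop_t.png

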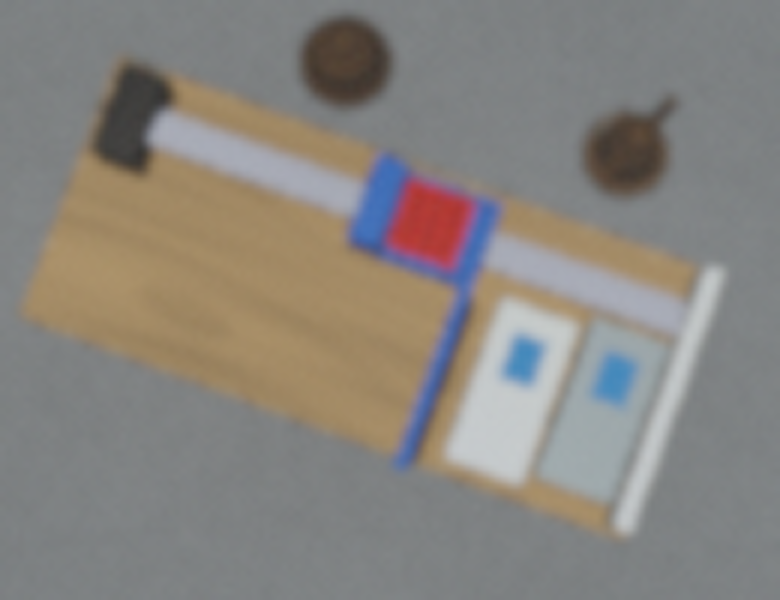

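The crop confirms the layout: red pad at crop (430,225), black block's facing edge at (160,120), board long edges tilted about 19.7°. Next I swing over with the fingers shut and turned so their 22 mm width lies along the bar.

Emit:
arm_command(
  commands=[
    [[20,-30,0],-0.08,1],
    [[20,-30,0],-0.08,1],
    [[20,-30,0],-0.08,1],
    [[20,-30,0],-0.08,1],
    [[20,-30,0],-0.08,1],
    [[20,-30,0],-0.08,1],
    [[20,-30,0],-0.08,1],
    [[20,-30,0],-0.08,1],
    [[20,-30,0],-0.08,1],
    [[20,-30,0],-0.08,1],
    [[20,-30,0],-0.08,1],
    [[20,-30,0],-0.08,1],
    [[20,-30,0],-0.08,1],
    [[20,-30,0],-0.08,1],
    [[20,-30,0],-0.08,1],
    [[20,-30,0],-0.08,1],
    [[20,-30,0],-0.08,1],
    [[20,-30,0],-0.08,1],
    [[20,-30,0],-0.08,1],
    [[10,-30,0],-0.08,1],
  ],
  newtons=40,
)

```text
clock: 2.1
position: [0.5816, -0.006, 0.231]
tool_rot: [3.142, 0.0, 1.229]
force: [-0.1, 0.5, -0.0]
grip_width: -0.0001
finger_force: 0.0
```

Run:
```python
from meas import *
from workcell import bot,grab_frame
W=grab_frame("wrist");s=bot.observe();pickle.dump(W,open("w1.pkl","wb"))
print(s["clock"],s["position"],s["tool_rot"],s["qpos"],s["force"],s["grip_width"])
cv2.imwrite("pics/w1.png",cv2.resize(W["image"][...,::-1],(800,600)))
```

```text
2.15 [ 0.5819587  -0.01158245  0.23118734] [3.14012679e+00 2.53505105e-03 1.21843946e+00] [-0.43007125  0.49770211  0.49658017  1.73676142 -0.27457545  0.97646285
 -0.18173538] [-3.23479812 -7.15730963 -1.89229787] -0.0002364706767920776
```

View pics/w1.png

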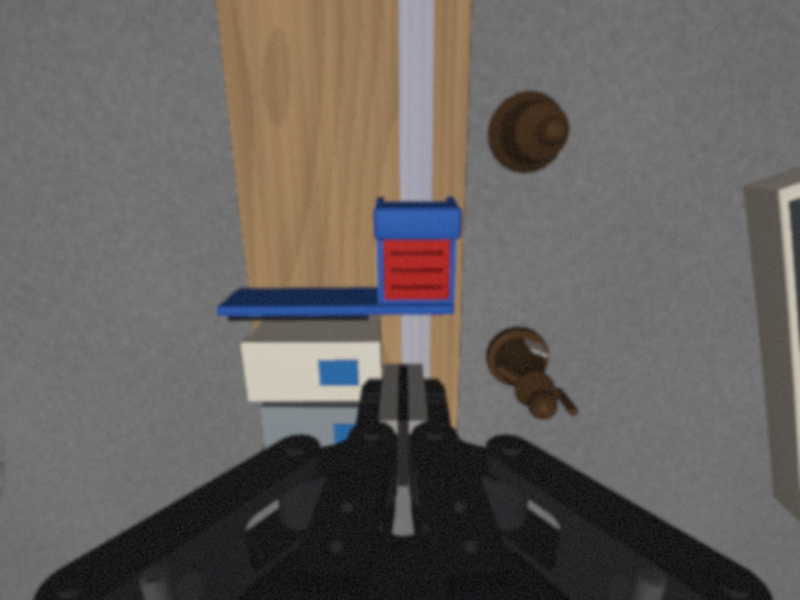

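The wrist view shows the red pad at (417,268), the blue thumb block's top beyond it at (418,220), and the bar running almost vertically; the boxes lie below. I'll measure from a settled frame.

```bash
cat > w.py <<'E'
from meas import *
from workcell import bot,grab_frame
W=grab_frame("wrist");s=bot.observe()
print(s["clock"],s["position"],s["tool_rot"],s["force"])
m0=red(W,(267,171))[2].astype(np.uint8)
m=cv2.morphologyEx(m0,cv2.MORPH_CLOSE,np.ones((7,7)))
c=cv2.moments(m,True);c=np.array([c["m10"],c["m01"]])/c["m00"]
print("pad px",c,cv2.boundingRect(m),"at76",onz(W,c,.076),"at70",onz(W,c,.070))
r=cv2.boxPoints(cv2.minAreaRect(np.argwhere(m)[:,::-1].astype(np.float32)));P=onz(W,r,.076)
print(P.round(4),np.linalg.norm(np.diff(P,axis=0),axis=1))
# bar edges in upper image: low saturation bright
h=cv2.cvtColor(W["image"],cv2.COLOR_RGB2HSV).astype(int);pts=[]
for v in range(8,110,4):
    u=np.where((h[v,230:300,1]<60)&(h[v,230:300,2]>130))[0]
    if 10<len(u)<30: pts.append((230+u.mean(),v))
Q=onz(W,pts,.052)
vx,vy,x0,y0=cv2.fitLine(Q[:,:2].astype(np.float32),cv2.DIST_L2,0,.01,.01).ravel()
print("bar dir",np.degrees(np.arctan2(vx,vy)),(x0,y0),len(pts))
d=np.array([vx,vy])*np.sign(vy);p=np.array([x0,y0]);q=onz(W,c,.076)[0,:2]
print("pad offset from bar line",(q-p)@np.array([d[1],-d[0]]),"d",d)
F=pickle.load(open("f0.pkl","rb"));T=F["top"]
hb=onz(T,(190+160/6,145+122/6),.072)[0];print("home edge",hb,"from pad along",(hb[:2]-q)@d,"lat",(hb[:2]-q)@np.array([d[1],-d[0]]))
E
python3 w.py
```

```text
2.2 [ 0.58112271 -0.00930085  0.23102559] [3.14095086e+00 2.13771961e-03 1.22378988e+00] [0.47392277 0.34626814 0.00119357]
pad px [264.14501312 166.77690289] (243, 148, 42, 38) at76 [[ 0.59017389 -0.00667835  0.076     ]] at70 [[ 0.58979471 -0.00817122  0.07      ]]
[[ 0.5765  0.0196  0.076 ]
 [ 0.6161  0.005   0.076 ]
 [ 0.6034 -0.033   0.076 ]
 [ 0.562  -0.0178  0.076 ]] [0.04227036 0.04011511 0.04405525]
bar dir 19.328619 (np.float32(0.6252534), np.float32(0.09471988)) 26
pad offset from bar line 0.0004591146855907474 d [0.33098578 0.94363576]
home edge [0.64726631 0.15679474 0.072     ] from pad along 0.17315583367511742 lat -0.00023282051361659534
```

Emit:
arm_command(
  commands=[
    [[5,2,-20],0,1],
    [[6,2,-25],0,1],
    [[0,0,-25],0,1],
    [[0,0,-25],0,1],
    [[0,0,-20],0,1],
    [[0,0,-10],0,1],
    [[0,0,0],0,1],
    [[0,0,0],0,1],
  ],
)

```text
clock: 3.0
position: [0.5919, -0.0007, 0.107]
tool_rot: [3.141, -0.0, 1.232]
force: [0.4, -0.3, 1.4]
grip_width: -0.0002
finger_force: 0.0
```

Run:
```python
from meas import *
from workcell import bot,grab_frame
W=grab_frame("wrist");s=bot.observe()
print(s["clock"],s["position"],s["tool_rot"],s["force"])
cv2.imwrite("pics/w2.png",cv2.resize(W["image"][...,::-1],(800,600)))
```

```text
3.05 [ 0.59206654 -0.00074262  0.10726832] [ 3.14049882e+00 -5.24343956e-04  1.23180963e+00] [0.27306857 0.09456406 0.26397656]
```

View pics/w2.png

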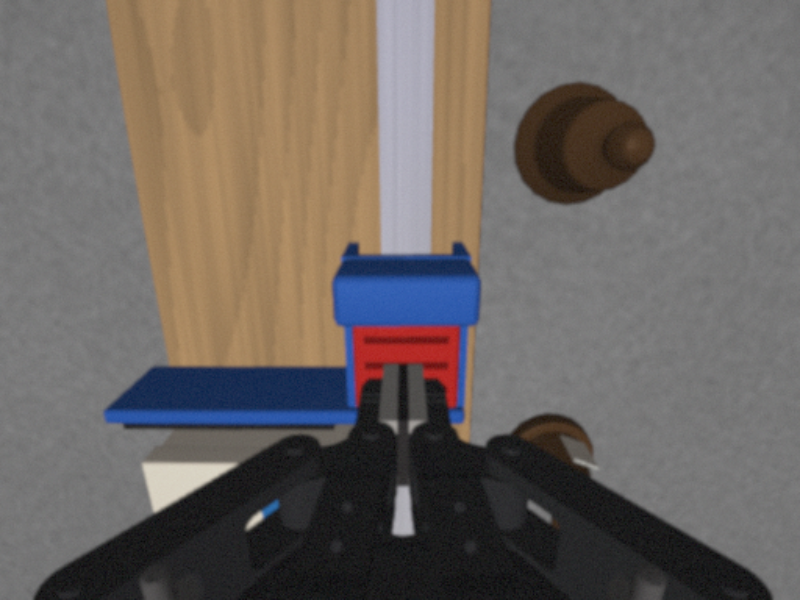

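The view shows fingertips centred over the pad, ~7 mm short of the thumb wall, nothing else near. Press down.

Emit:
arm_command(
  commands=[
    [[0,0,-12],0,1],
    [[0,0,-10],0,1],
    [[0,0,-6],0,1],
    [[0,0,-4],0,1],
    [[0,0,-4],0,1],
    [[0,0,-3],0,1],
    [[0,0,0],0,1],
    [[0,0,0],0,1],
  ],
)

```text
clock: 3.85
position: [0.5914, -0.0008, 0.0674]
tool_rot: [-3.141, 0.0, 1.232]
force: [-3.2, -0.5, 5.1]
grip_width: -0.0002
finger_force: 2.3
```

Emit:
arm_command(
  commands=[
    [[0,0,-1.5],0,1],
    [[0.7,1.9,0],0,1],
    [[0.7,1.9,0],0,1],
    [[0.7,1.9,0],0,1],
    [[1,2.8,0],0,1],
    [[1,2.8,0],0,1],
    [[1,2.8,0],0,1],
    [[1,2.8,0],0,1],
    [[1,2.8,0],0,1],
    [[1,2.8,0],0,1],
  ],
)

```text
clock: 4.85
position: [0.5997, 0.0218, 0.066]
tool_rot: [3.141, 0.0, 1.232]
force: [-2.9, -1.7, 4.9]
grip_width: -0.0002
finger_force: 2.5
```

```bash
cat > see.py <<'E'
from meas import *
import sys
from workcell import bot,grab_frame
s=bot.observe();T=grab_frame("top")
d=np.array([.331,.9436]);n=np.array([d[1],-d[0]]);p0=np.array([.590,-.007])
q=s["position"][:2]-p0
print(s["clock"],s["position"],"along/lat",q@d,q@n,"f",s["force"],"fd",s["force"][:2]@d)
h=cv2.cvtColor(T["image"],cv2.COLOR_RGB2HSV).astype(int)
m=(abs(h[...,0]-113)<10)&(h[...,1]>120)&(h[...,2]>40)
m[:140]=0;m[230:]=0;m[:,:195]=0;m[:,310:]=0
k=np.argwhere(m)[:,::-1];X=onz(T,k,.064)[:,:2]-p0;a,l=X@d,X@n
j=(l<-.05)&(l>-.12)&(h[m][:,1]>150);print("jaw along",np.median(a[j]) if j.any() else None,j.sum())
x,y=190,145;cv2.imwrite("pics/"+sys.argv[1],cv2.resize(T["image"][y:y+100,x:x+130,::-1],None,fx=6,fy=6,interpolation=cv2.INTER_CUBIC))
E
python3 see.py t1.png
```

```text
4.85 [0.59973357 0.0217508  0.06601646] along/lat 0.030351064033321426 -0.00033191481330622184 f [-2.88035585 -1.66570978  4.88866179] fd -2.525161529738934
jaw along None 0
```

Emit:
arm_command(
  commands=[
    [[1.6,4.5,0],0,1],
    [[1.6,4.5,0],0,1],
    [[1.6,4.5,0],0,1],
    [[1.6,4.5,0],0,1],
    [[1.6,4.5,0],0,1],
    [[1.6,4.5,0],0,1],
    [[1.6,4.5,0],0,1],
    [[1.6,4.5,0],0,1],
    [[1.6,4.5,0],0,1],
    [[1.6,4.5,0],0,1],
    [[1.6,4.5,0],0,1],
    [[1.6,4.5,0],0,1],
    [[1.6,4.5,0],0,1],
    [[1.5,4.5,0],0,1],
    [[1.5,4.3,0],0,1],
    [[1.5,4.3,0],0,1],
    [[1.5,4.3,0],0,1],
    [[1.5,4.3,0],0,1],
  ],
)

```text
clock: 6.7
position: [0.6281, 0.1021, 0.0661]
tool_rot: [3.141, 0.0, 1.232]
force: [-3.0, -2.2, 5.1]
grip_width: 0.0
finger_force: 2.5
```

```bash
python3 see.py t2.png
```

```text
6.7 [0.6281278  0.10205884 0.06606973] along/lat 0.11552822396330703 -0.00012108677367999449 f [-3.01138143 -2.16535906  5.1165362 ] fd -3.040000066111772
jaw along 0.07042594106111895 16
```

View pics/t2.png

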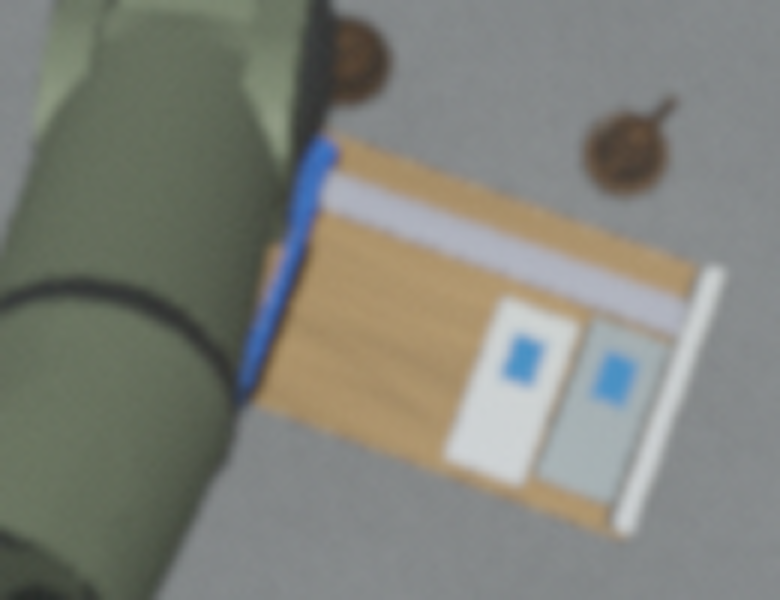

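The stop has slid about 100 mm, and the boxes and bronzes are unmoved. The rest I do more slowly.

Emit:
arm_command(
  commands=[
    [[1.2,3.3,0],0,1],
    [[1.2,3.3,0],0,1],
    [[1.2,3.3,0],0,1],
    [[1,2.8,0],0,1],
    [[0.7,1.9,0],0,1],
    [[0.5,1.4,0],0,1],
    [[0.5,1.4,0],0,1],
    [[0.5,1.4,0],0,1],
  ],
)

```text
clock: 7.55
position: [0.6348, 0.1208, 0.066]
tool_rot: [3.141, 0.0, 1.232]
force: [-3.4, -0.9, 5.1]
grip_width: -0.0001
finger_force: 2.5
```

Emit:
arm_command(
  commands=[
    [[0.5,1.4,0],0,1],
    [[0.5,1.4,0],0,1],
    [[0.5,1.4,0],0,1],
  ],
)

```text
clock: 7.85
position: [0.6363, 0.125, 0.0661]
tool_rot: [3.142, 0.0, 1.232]
force: [-3.0, -1.5, 4.9]
grip_width: 0.0001
finger_force: 2.5
```

Emit:
arm_command(
  commands=[
    [[0.5,1.4,0],0,1],
    [[0.5,1.4,0],0,1],
  ],
)

```text
clock: 8.05
position: [0.6373, 0.1278, 0.066]
tool_rot: [3.142, 0.0, 1.232]
force: [-3.0, -1.9, 4.7]
grip_width: -0.0002
finger_force: 2.5
```

Emit:
arm_command(
  commands=[
    [[0.5,1.4,0],0,1],
    [[0.5,1.4,0],0,1],
  ],
)

```text
clock: 8.25
position: [0.6383, 0.1306, 0.066]
tool_rot: [-3.142, 0.0, 1.232]
force: [-2.8, -1.5, 4.6]
grip_width: -0.0003
finger_force: 2.5
```

Emit:
arm_command(
  commands=[
    [[0.5,1.4,0],0,1],
    [[0.5,1.4,0],0,1],
  ],
)

```text
clock: 8.45
position: [0.6396, 0.1331, 0.0661]
tool_rot: [3.141, 0.0, 1.232]
force: [-0.8, -2.6, 4.7]
grip_width: 0.0003
finger_force: 2.5
```

Emit:
arm_command(
  commands=[
    [[0.5,1.4,0],0,1],
  ],
)

```text
clock: 8.55
position: [0.6397, 0.1334, 0.0661]
tool_rot: [3.141, 0.002, 1.231]
force: [-8.4, -12.7, 10.6]
grip_width: -0.0001
finger_force: 8.4
```

Emit:
arm_command(
  commands=[
    [[0.5,1.4,0],0,1],
  ],
)

```text
clock: 8.65
position: [0.6397, 0.1334, 0.0661]
tool_rot: [-3.141, 0.003, 1.23]
force: [-12.2, -19.2, 14.5]
grip_width: -0.0
finger_force: 12.0
```

The force rises sharply: it is against the block. I ease the push, then lift straight up and clear.

Emit:
arm_command(
  commands=[
    [[-0.7,-2,0],0,1],
    [[0,0,-0.0],0,1],
  ],
)

```text
clock: 8.85
position: [0.6397, 0.1333, 0.0661]
tool_rot: [3.141, 0.001, 1.231]
force: [-2.6, -5.6, 5.4]
grip_width: -0.0
finger_force: 4.1
```

Emit:
arm_command(
  commands=[
    [[0,0,4],0,1],
    [[0,0,6],0,1],
    [[0,0,8],0,1],
    [[-0.5,-1.5,15],0,1],
    [[-0.5,-1.5,25],0,1],
    [[0,0,30],0,1],
    [[0,0,35],0,1],
    [[0,0,20],0,1],
    [[-10,-30,0],0,1],
    [[-10,-30,0],0,1],
    [[-10,-30,0],0,1],
    [[-10,-30,0],0,1],
    [[0,0,0],0,1],
    [[0,0,0],0,1],
  ],
)

```text
clock: 10.25
position: [0.5989, 0.0112, 0.21]
tool_rot: [3.14, -0.001, 1.231]
force: [0.9, 0.6, -0.4]
grip_width: 0.0001
finger_force: 0.0
```

Run:
```python
from meas import *
from workcell import bot,grab_frame
W=grab_frame("wrist");s=bot.observe();S=grab_frame("scene");pickle.dump((W,S),open("w3.pkl","wb"))
print(s["clock"],s["position"],s["force"])
a=W["image"];b=cv2.resize(S["image"][150:246,195:345],(512,328),interpolation=cv2.INTER_CUBIC)
cv2.imwrite("pics/w3.png",cv2.resize(np.vstack([a[:330],b])[...,::-1],None,fx=.9,fy=.9))
d=np.array([.331,.9436]);m=red(W,(260,80))[2].astype(np.uint8);m=cv2.morphologyEx(m,cv2.MORPH_CLOSE,np.ones((7,7)))
c=cv2.moments(m,True);c=np.array([c["m10"],c["m01"]])/c["m00"]
for z in(.064,.076): print(c,onz(W,c,z),(onz(W,c,z)[0,:2]-[.59,-.007])@d)
cs=red(S,(300,190));print(cs[0],cs[1],tri(W,c,S,cs[0]))
```

```text
10.3 [0.59904824 0.01206185 0.20960922] [ 0.29715175  0.51451057 -0.4519153 ]
[255.36194723  50.53065775] [[0.63579774 0.12445965 0.064     ]] 0.13920438222667633
[255.36194723  50.53065775] [[0.63533934 0.12301392 0.076     ]] 0.13768845539298705
[302.0862069  188.09482759] [295 183  15  11 116] [0.63421126 0.12182919 0.07488942]
```

View pics/w3.png

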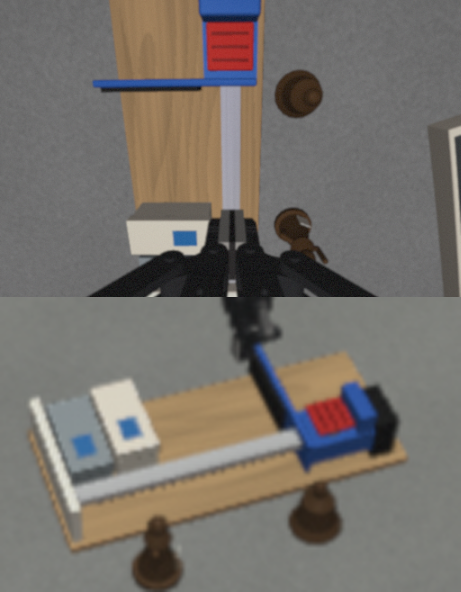

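The stop sits against the black block, the pad is up (triangulated height 75 mm), and the boxes and bronzes are standing as before.

```bash
python3 -c "
from workcell import ticket
print(ticket.job_done())"
```

```text
the job is handed in; nothing more can be done
None
```

The stop is fully home against the black block, the release has sprung back up, the arm is clear, and the boxes and bronzes were not moved; the job is handed in, at about 10 s on the robot's clock.

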